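# Shut the storage pen's gate and latch it

### The job

Shut the gate of the small wooden storage pen and latch it: take the latch bar by its red knob, lift it over the striker, bring the gate home by feel and let the bar drop fully into the catch so that it holds the gate when you let go. Be gentle with the latch - do not ram or force the bar against the keeper - and leave the jars, the glue pot and the thread spool as they stand.

Things in the scene. Friction and masses are not known exactly. Their poses are not given: they have to be found in the camera images.
- pen: Open-topped wooden storage pen, 170 x 280 x 108 mm, fixed to the desk. Origin: centre of its underside; x points from the gate side to the back wall, y to the hinge side (left), z up. The gate hangs in the front at x = -75 mm, upright hinge axis at y = +120 mm; it is 12 mm thick, 215 mm wide, 102 mm high. Two jars and a glue pot, up to 81 mm high, stand inside.
- post: The pen's right-hand front post, 22 x 34 x 108 mm, carrying the brass keeper. Origin: centre of its foot, at x = -50, y = -123 mm of the pen; axes as the pen's. Keeper, 20 mm wide in y, from front (-x) to back: square striker 16 mm thick, top at z = 90 mm; notch (the catch) 8 mm wide, floor at 75 mm; back stop 6 mm thick, top at 123 mm, too high for the bar to pass.
- catch_middle (a point): Middle of the notch floor if the keeper were at its middle setting (x = -37, y = 0, z = 75 mm of the post). The keeper is screwed on through slots, so the real notch lies up to 13 mm nearer or farther along x: not measured, fixed in use, found by feel - pushed home with the bar lifted, the bar meets the back stop when over the notch. Over 20 N between bar and keeper is too much.
- gate (a joint): Gate hinge angle, rad: 0 = nominally shut, positive = swung out toward -x of the pen (clockwise from above). Starts at rest, ajar at 0.36 to 0.72. Stiff sprung hinge: near shut it pushes the gate open again with 0.3 to 0.8 N m (2 to 4 N at the knob) unless latched. Latched it stands between -0.065 and 0.065, by the keeper's setting; in front of the striker it springs open.
- gate_hinge (a point): Point on the gate's upright hinge axis, 145 mm above the desk (level with the knob when the bar is down).
- latch_pivot (a joint): Angle of the latch bar on the gate, rad: 0 = fully down (level, on its stop), positive = tip lifted, at most 0.26. It falls back to 0 by its weight when let go. Its level axis, square to the gate, lies 100 mm from the hinge axis, 12 mm in front of the gate's middle plane, 85 mm above the desk. Above 0.10 the bar clears the striker's top.
- latch_bar: Dark steel latch bar on the front of the gate, 6 mm thick across the gate, 14 mm high, about 0.12 kg. Origin on its pivot axis at mid height; with the gate shut and the bar down its axes are the pen's. It runs along its own -y to a tip 156 mm from the pivot and crosses the keeper 143 mm from the pivot; its underside is 78 mm above the desk when down.
- knob (a point): Centre of the red ball knob, 22 mm across, on an 8 mm upright stem on the latch bar: 85 mm along the bar from the pivot toward the tip and 60 mm above the bar's middle line; so 145 mm above the desk with the bar down, and 185 mm from the hinge axis along the gate. It can be pinched from above from any side.
- jar_a: Jar with red lid, 67 mm across, 81 mm high, standing loose in the pen on the hinge side. Origin: centre of its underside. Leave it alone.
- jar_b: Like jar_a, standing in the pen on the latch side. Leave it alone.
- glue_pot: Glue pot with blue lid, 47 mm across, 70 mm high, standing in the middle of the pen. Origin: centre of its underside. Leave it alone.
- spool_2: Red thread spool with wooden ends, 35 mm across, 44 mm high, standing on the desk in front of the hinge end of the pen. Origin: centre of its underside. Leave it alone.

How it is judged (in metres and radians):
On the way:
1. the latch bar is lifted clear over the striker with the gate nearly shut (value of joint latch_pivot above 0.09 rad and value of joint gate below 0.09 rad), for 0.1 s.
At the end, for the whole second after the job is handed in: The gate is shut and at rest (its joint between -0.08 and 0.075 rad) with the latch bar fully down in the catch (latch joint under 0.03 rad), holding by itself; the jars, glue pot and spool stand upright (value of joint gate between -0.08 and 0.075 rad and value of joint latch_pivot below 0.03 rad and velocity of joint gate between -0.03 and 0.03 rad/s and angle between each of jar_a, jar_b, glue_pot, spool_2's own z axis and vertical below 0.15 rad); the robot touches nothing.
It fails at once if the latch bar is forced: more than 20 N between the bar and the keeper (contact force between latch_bar and post above 20 N).
It fails at once if the jar on the hinge side is pushed more than 25 mm or tipped (distance of jar_a from where it was at the start of the episode above 0.025 m or angle between jar_a's own z axis and vertical above 0.5 rad).
It fails at once if the jar on the latch side is pushed more than 25 mm or tipped (distance of jar_b from where it was at the start of the episode above 0.025 m or angle between jar_b's own z axis and vertical above 0.5 rad).
It fails at once if the glue pot is pushed more than 25 mm or tipped (distance of glue_pot from where it was at the start of the episode above 0.025 m or angle between glue_pot's own z axis and vertical above 0.5 rad).
It fails at once if the spool is pushed more than 25 mm or tipped (distance of spool_2 from where it was at the start of the episode above 0.025 m or angle between spool_2's own z axis and vertical above 0.5 rad).
It also fails if it takes over 54 s, if anything falls off the work surface, if the arm or the gripper's body presses on something with over 40 N, if the wrist force passes 120 N, or if a joint passes its speed limit or range.

### The arm

A 6-joint arm with a two-finger parallel gripper is mounted at the origin on a cart in front of the work surface, level with it; the furniture and walls round the work are solid. World frame = base frame: x ahead of the robot, y to its left, z up, the work surface at z = 0. Lengths are in m, angles in degrees, forces in N, time in s.
With the tool pointing down it reaches from about 0.3 to 0.75 m from the base axis. Payload 8.5 kg.
Tool frame: the origin (TCP) lies between the finger pads; the fingertips stand 19 mm ahead of it and the grasp point (between the pads) is the TCP; z points along the fingers, y is the line along which they close (so a half turn about z gives the same grasp; the last joint's range is limited). The gripper opens to 85 mm and grips with 20 to 120 N. Pads are 22 mm wide; open, the fingers measure 114 mm over their backs; the gripper's body (76 mm by 85 mm) begins 54 mm behind the grasp point. The pads swing forward as they close: fully open they stand 13 mm farther back than shut.
Start: joints at [56.534, 21.807, 74.336, -0, 83.858, -12.336], TCP at [0.198, 0.513, 0.25] pointing down, gripper open.
Joint ranges: [-178.18, 178.18], [-50.72, 133.34], [12.68, 142.11], [-81.47, 261.47], [9.98, 163.14], [-165.26, 165.26]. Speed limits (degrees/s): [136.94, 136.94, 180, 180, 180, 180].

### API

Orientations are given as a 3x3 rotation matrix whose columns are the frame's x, y, z axes.
In Python, from rig import env, optics gives the robot as it stands.
- The arm moves only by the tool arm_command, never from a script. Its argument "commands" is one flat list of numbers, 7 for each row, row after row: the closure, from -1 (fully open) to 1 (shut), so that 0 is half open, then the shift along the tool's x, y, z as a fraction of full scale, then the turn, a rotation vector about the tool's x, y, z as a fraction of full scale. A call has 1 to 12 rows; each row is the pose to reach, as a shift and turn from the pose commanded when the call began, along the tool's axes at that moment; what a row does not reach only later rows make up. Full scale, the value 1, is 500 mm for a shift and 120 degrees for a turn. A row lasts 1/12 s, in which the tool goes at most 41.7 mm and 7.16 degrees, less where a joint would pass 70% of its speed; a pose out of reach is approached as far as the arm can. A call with a number of a shift or a turn outside -1 to 1 is refused whole. A call with a gripper value outside its range is refused whole. The fingers move at their own pace and stop on an object; "newtons" is the grip in N (left out, the last holds). Time passes only in rows, so rows that repeat a pose let the fingers close. It gives the time, the measured TCP pose, the force, the opening and the grip force at its end, in the units of the state.
- env.observe(): the state, without advancing time (a new reading comes with each control period).
- optics.get_image(name): name is "scene" or "top" or "wrist"; returns a dict with "image" (384x512x3 uint8, red, green, blue), "intrinsics" (3x3 intrinsics, pixels), "origin" and "orientation" of the camera in the world; the wrist camera has in their place "tool_from_camera" (4x4, takes a point from camera to tool coordinates, whose origin is the TCP and whose axes are the flange's). Camera axes: x right, y down, z forward; pixel columns grow to the right and rows downward; lengths in m; the calibration is good to about 2 mm. A picture is of the moment at which its call begins: read the wrist's pose just before it. There is no depth.
- env.close_job(): hands the job in; it is judged then, once.
The state is a dict: "time_s": time; "q": joint angles; "qvel": joint speeds; "joint_efforts": joint torques, N m; "position": TCP position; "tool_rot": TCP orientation; "ft_force": force on the tool from outside, world axes, zero at the start; "wrist_torque": the same for the moment, N m; "grip_width": finger opening in m; "gripper_force": force on a finger pad.
Only numpy, scipy, OpenCV 4.12 (cv2) and the standard library are available. Lean on these libraries where they do the work, as an engineer would, in place of code of your own. Each camera call takes 0.05 s, during which the arm holds its last target. There are 200 camera calls.

## Working session

There is one attempt and no reset: what is moved stays moved. The work goes in short steps, Python scripts to look and compute and a tool call to move; the robot and the scene stay as the last step left them, time stands still between calls to the robot, and variables do not carry over. Pictures are saved under pics/ and viewed, at most 10 in all, crops included, and the job is handed in when it is done.

Besides the shell and the picture viewer there is one more tool, called after "Request:" in YAML: its name, and indented under it one key for each argument. arm_command: Moves the arm, as the interface text tells. Shift numbers are shares of 500 mm and turn numbers shares of 120 degrees, none past 1 either way. Its arguments: {"type":"object","properties":{"commands":{"type":"array","items":{"type":"number"}},"newtons":{"type":"number"}},"required":["commands"]}

```bash
mkdir -p pics; cat > h.py <<'E'
import numpy as np,cv2
from rig import env,optics
np.set_printoptions(precision=4,suppress=True)
def grab(n,f):
    s=env.observe(); d=optics.get_image(n); cv2.imwrite('pics/'+f,d['image'][:,:,::-1])
    if n=='wrist':
        R=np.array(s['tool_rot']).reshape(3,3);T=np.array(d['tool_from_camera'])
        o=np.array(s['position'])+R@T[:3,3];Rc=R@T[:3,:3]
    else: o=np.array(d['origin']);Rc=np.array(d['orientation'])
    return d['image'],np.array(d['intrinsics']),o,Rc
def ray(K,R,uv): 
    v=R@np.linalg.inv(K)@np.array([uv[0],uv[1],1.]); return v/np.linalg.norm(v)
def atz(K,o,R,uv,z):
    v=ray(K,R,uv); return o+v*(z-o[2])/v[2]
def proj(K,o,R,p):
    c=R.T@(np.asarray(p)-o); c=K@c; return c[:2]/c[2]
E
python3 - <<'E'
from h import *
import pickle
c={}
for n in('scene','top'):
    im,K,o,R=grab(n,n+'0.png'); c[n]=(K,o,R); print(n,K.tolist(),o,R.tolist())
pickle.dump(c,open('cams.pkl','wb'))
a=cv2.imread('pics/scene0.png');b=cv2.imread('pics/top0.png')
print(env.observe())
E
```

```text
scene [[353.23729628537416, 0.0, 257.5425817333845], [0.0, 353.23729628537416, 191.85773194814573], [0.0, 0.0, 1.0]] [0.1177 0.2167 0.7527] [[-0.5536470039544946, -0.6359666458165778, 0.5376071246003192], [-0.8327510209965481, 0.42347952884391743, -0.3566382280117211], [-0.0008555941902942918, -0.6451445683402636, -0.7640600460040012]]
top [[473.6281506867158, 0.0, 256.71508194477394], [0.0, 473.6281506867158, 192.6496784356657], [0.0, 0.0, 1.0]] [ 0.5078 -0.1064  1.2254] [[-0.01881348197458284, -0.9981620275076942, 0.05760746251764098], [-0.9998222544309475, 0.018853084860400434, 0.00014399952967920467], [-0.0012298132419421494, -0.05759451391387815, -0.9983393008022945]]
{'time_s': 0.1, 'q': array([ 56.5337,  21.8387,  74.3789,   0.0016,  83.8578, -12.3349]), 'qvel': array([-0.0813, -0.0819, -0.1176, -0.0652,  0.0644,  0.0678]), 'joint_efforts': array([  0.0039, -44.9221, -23.1659,  -0.0002,   0.0037,   0.    ]), 'position': array([0.1981, 0.5128, 0.2498]), 'tool_rot': array([[-0.9328,  0.3605, -0.0007],
       [ 0.3605,  0.9328, -0.0011],
       [ 0.0003, -0.0013, -1.    ]]), 'ft_force': array([ 0.1012,  0.2057, -0.0526]), 'wrist_torque': array([-0.0258, -0.0453,  0.0237]), 'gripper_force': 0.0, 'grip_width': 0.08575057904560787}
```

View pics/scene0.png

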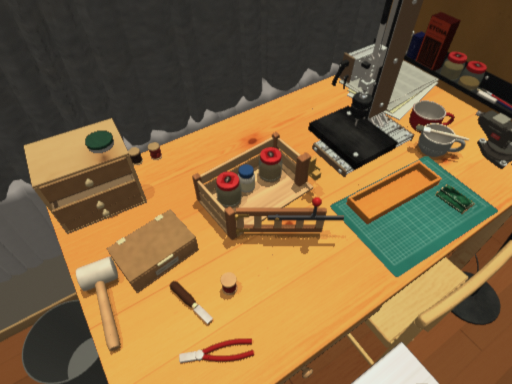

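View pics/top0.png

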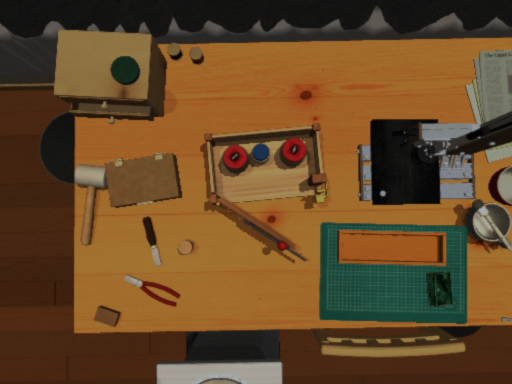

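The two views show the pen with its gate ajar: the red knob is at scene (317,201) and top (282,245), the hinge end at top (213,200), the keeper at top (320,192), and the spool at top (186,247). I'll enlarge both next.

```bash
python3 - <<'E'
import cv2,numpy as np
b=cv2.imread('pics/top0.png')[115:270,170:345];a=cv2.imread('pics/scene0.png')[130:250,180:355]
o=np.vstack([cv2.resize(b,None,fx=4,fy=4,interpolation=cv2.INTER_CUBIC)]);cv2.imwrite('pics/topc.png',o[:600])
from h import *
import pickle
c=pickle.load(open('cams.pkl','rb'))
def red(f,x0,y0,x1,y1):
    im=cv2.imread(f)[y0:y1,x0:x1].astype(int);m=(im[:,:,2]>110)&(im[:,:,1]<60)&(im[:,:,0]<60)
    v,u=np.nonzero(m);print(len(u));return u.mean()+x0,v.mean()+y0
us=red('pics/scene0.png',305,190,330,212);ut=red('pics/top0.png',270,235,295,256);print(us,ut)
A=np.zeros((3,3));B=np.zeros(3)
for n,u in(('scene',us),('top',ut)):
    K,o,R=c[n];v=ray(K,R,u);P=np.eye(3)-np.outer(v,v);A+=P;B+=P@o
print('knob',np.linalg.solve(A,B))
for n,u in(('scene',us),('top',ut)): print(atz(*c[n],u,.145))
E
```

```text
46
35
(np.float64(316.3478260869565), np.float64(200.84782608695653)) (np.float64(282.25714285714287), np.float64(245.17142857142858))
knob [ 0.4506 -0.161   0.1459]
[ 0.4519 -0.1605  0.145 ]
[ 0.4496 -0.162   0.145 ]
```

View pics/topc.png

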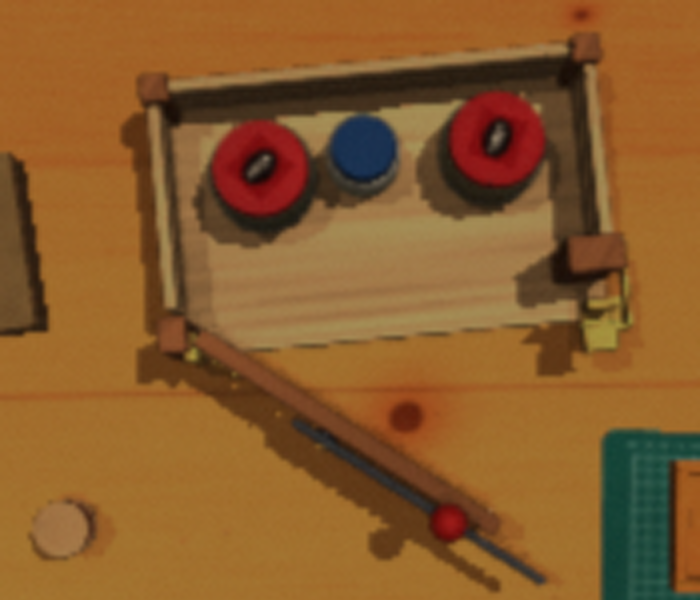

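The crop shows post tops at (152,88), (586,46), (173,334) and (596,252), the knob at (449,522), and the brass keeper at about (605,315).

```bash
cat > fit.py <<'E'
from h import *
import pickle
from scipy.optimize import least_squares
c=pickle.load(open('cams.pkl','rb'));K,o,R=c['top']
px=np.array([[152,88],[586,46],[173,334],[596,252]])/4+[170,115]
W=np.array([atz(K,o,R,u,.108)[:2] for u in px])
L=np.array([[74,129],[74,-129],[-74,129],[-50,-123]])/1000
knob=np.array([.4506,-.161])
def rot(t):return np.array([[np.cos(t),-np.sin(t)],[np.sin(t),np.cos(t)]])
def f(p):
    q=p[:2]+L@rot(p[2]).T; H=p[:2]+rot(p[2])@[-.075,.12]
    return np.r_[(q-W).ravel(),np.linalg.norm(knob-H)-np.hypot(.185,.012)]
r=least_squares(f,[.6,-.1,0.1]);p=r.x
H=p[:2]+rot(p[2])@[-.075,.12]
d=rot(p[2]).T@(knob-H)
# gate local: knob at (-.012,-.185) rotated by -g (clockwise)
g0=np.arctan2(d[1],d[0])-np.arctan2(-.185,-.012)
if __name__=='__main__':
    print('pen',p[:2],np.degrees(p[2]),'res mm',r.fun*1e3,'hinge',H,'gate',-g0, np.angle(np.exp(-1j*g0)))
    for g in (-.065,0,.065,.1,.2,.3): print(g,H+rot(p[2]-g)@[-.012,-.185])
    s=c['scene'];
    for g in (.1,):pass
    sp=atz(K,o,R,[61/4+170,528/4+115],.044);print('spool',sp)
E
python3 fit.py
```

```text
pen [ 0.6441 -0.1272] 4.270623873756279 res mm [ 1.184  -0.223   0.0937  1.2507  0.3036 -0.7338 -0.8395  0.7052 -1.2444] hinge [ 0.5604 -0.0131] gate 0.6483865067677104 0.6483865067677104
-0.065 [ 0.5742 -0.198 ]
0 [ 0.5622 -0.1985]
0.065 [ 0.5501 -0.1983]
0.1 [ 0.5437 -0.1978]
0.2 [ 0.5253 -0.1952]
0.3 [ 0.5073 -0.1908]
spool [0.4442 0.0737 0.044 ]
```

```bash
cat > plan.py <<'E'
import json,sys,numpy as np
# stored commanded pose: x y z yaw(deg of tool y axis); tool down.
def load(): return np.array(json.load(open('cmd.json')))
def num(p,t):
    a=np.radians(p[3]);d=np.array(t[:3])-p[:3]
    X=np.array([-np.sin(a),np.cos(a),0]);Y=np.array([np.cos(a),np.sin(a),0])
    return np.round(np.r_[X@d/.5,Y@d/.5,-d[2]/.5,0,0,-(t[3]-p[3])/120],4)
def apply(p,n):
    a=np.radians(p[3]);X=np.array([-np.sin(a),np.cos(a),0]);Y=np.array([np.cos(a),np.sin(a),0])
    d=(n[0]*X+n[1]*Y+n[2]*np.array([0,0,-1]))*.5
    return np.r_[p[:3]+d,p[3]-n[5]*120]
def go(*ts):
    p=load()
    for t in ts: n=num(p,t);print(n.tolist())
    json.dump(apply(p,n).tolist(),open('cmd.json','w'))
E
python3 - <<'E'
import json;json.dump([.198,.513,.25,68.87],open('cmd.json','w'))
from plan import *
go([.4506,-.161,.24,-32.9])
E
```

```text
[-0.9572, -1.0752, 0.02, 0.0, 0.0, 0.8481]
```

Request:
arm_command:
  commands: [-1,-0.64,-0.72,0.01,0,0,0.5,-1,-0.64,-0.72,0.01,0,0,0.5,-1,-0.64,-0.72,0.01,0,0,0.5,-1,-0.64,-0.72,0.01,0,0,0.5,-1,-0.64,-0.72,0.01,0,0,0.5,-1,-0.64,-0.72,0.01,0,0,0.5,-1,-0.64,-0.72,0.01,0,0,0.5,-1,-0.64,-0.72,0.01,0,0,0.5,-1,-0.64,-0.72,0.01,0,0,0.5,-1,-0.64,-0.72,0.01,0,0,0.5,-1,-0.64,-0.72,0.01,0,0,0.5,-1,-0.64,-0.72,0.01,0,0,0.5]

```text
time_s: 1.1
position: [0.3677, 0.0586, 0.2453]
tool_rot: [[-0.152, 0.988, 0.0], [0.988, 0.152, -0.001], [-0.001, 0.0, -1.0]]
ft_force: [0.3, 0.6, -0.2]
grip_width: 0.0854
gripper_force: 0.0
```

```bash
python3 - <<'E'
import json
from plan import *
from h import env
s=env.observe();R=s['tool_rot'];p=apply(np.array([.198,.513,.25,68.87]),[-0.64,-0.72,0.01,0,0,0.5])
print(p,s['position'],np.degrees(np.arctan2(R[1,1],R[0,1])),s['time_s'])
json.dump(p.tolist(),open('cmd.json','w'))
go([.4506,-.161,.24,-32.9])
E
```

```text
[0.3667 0.0618 0.245  8.87  ] [0.3677 0.0586 0.2453] 8.726750265667125 1.1
[-0.4662, 0.097, 0.01, 0.0, 0.0, 0.3481]
```

Request:
arm_command:
  commands: [-1,-0.4662,0.097,0.01,0,0,0.3481,-1,-0.4662,0.097,0.01,0,0,0.3481,-1,-0.4662,0.097,0.01,0,0,0.3481,-1,-0.4662,0.097,0.01,0,0,0.3481,-1,-0.4662,0.097,0.01,0,0,0.3481,-1,-0.4662,0.097,0.01,0,0,0.3481,-1,-0.4662,0.097,0.01,0,0,0.3481,-1,-0.4662,0.097,0.01,0,0,0.3481,-1,-0.4662,0.097,0.01,0,0,0.3481,-1,-0.4662,0.097,0.01,0,0,0.3481]

```text
time_s: 1.93
position: [0.4505, -0.1599, 0.2404]
tool_rot: [[0.542, 0.841, -0.0], [0.841, -0.542, 0.0], [0.0, -0.0, -1.0]]
ft_force: [0.4, -0.4, 0.5]
grip_width: 0.0856
gripper_force: 0.0
```

```bash
python3 - <<'E'
from h import *
im,K,o,R=grab('wrist','w0.png')
s=env.observe();print(s['position'],s['ft_force'],s['time_s'])
a=im.astype(int);m=(a[:,:,0]>110)&(a[:,:,1]<60)&(a[:,:,2]<60)
n,l,st,ce=cv2.connectedComponentsWithStats(m.astype(np.uint8))
for i in range(1,n):
    if st[i,4]>150: print(st[i],ce[i],atz(K,o,R,ce[i],.145))
print('pred',proj(K,o,R,[.4506,-.161,.145]))
E
```

```text
[ 0.4505 -0.1598  0.2405] [-0.2739  0.0913  1.1155] 1.9833
[ 481   33   31   72 1531] [497.7407  71.0163] [ 0.6278 -0.1715  0.145 ]
[284 109  19  18 258] [292.6202 117.3566] [ 0.502  -0.1249  0.145 ]
[242 196  30  16 240] [258.175  205.0958] [ 0.4494 -0.1642  0.145 ]
pred [257.1281 200.6909]
```

View pics/w0.png

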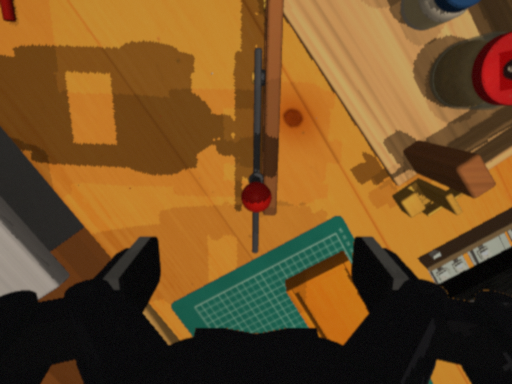

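The wrist view shows the knob at about (256,196), the bar vertical in the picture and centred between the fingers, and the keeper at (430,195). I'll descend and pinch.

```bash
python3 - <<'E'
from plan import *
go([.4515,-.1597,.144,-32.9])
E
```

```text
[0.0032, 0.0002, 0.192, 0.0, 0.0, -0.0]
```

Request:
arm_command:
  commands: [-1,0.0032,0.0002,0.06,0,0,0,-1,0.0032,0.0002,0.12,0,0,0,-1,0.0032,0.0002,0.16,0,0,0,-1,0.0032,0.0002,0.192,0,0,0,-0.5,0.0032,0.0002,0.192,0,0,0,0,0.0032,0.0002,0.192,0,0,0,0.3,0.0032,0.0002,0.192,0,0,0,0.5,0.0032,0.0002,0.192,0,0,0,0.7,0.0032,0.0002,0.192,0,0,0,1,0.0032,0.0002,0.192,0,0,0,1,0.0032,0.0002,0.192,0,0,0,1,0.0032,0.0002,0.192,0,0,0]
  newtons: 35

```text
time_s: 2.98
position: [0.4522, -0.1599, 0.1452]
tool_rot: [[0.543, 0.84, 0.002], [0.84, -0.543, -0.001], [0.0, 0.002, -1.0]]
ft_force: [-0.2, 0.7, 6.5]
grip_width: 0.0198
gripper_force: 34.0
```

Request:
arm_command:
  commands: [1,0,0,0,0,0,0,1,0,0,0,0,0,0,1,0,0,0,0,0,0]

```text
time_s: 3.23
position: [0.4522, -0.1599, 0.1452]
tool_rot: [[0.543, 0.84, 0.002], [0.84, -0.543, -0.001], [0.0, 0.002, -1.0]]
ft_force: [-0.8, 0.4, 6.0]
grip_width: 0.02
gripper_force: 34.0
```

```bash
cat > path.py <<'E'
from fit import H,p,rot
from plan import *
import numpy as np
r0=np.linalg.norm(np.array([.4522,-.1599])-H); A0=np.sqrt(r0**2-.012**2)
def gang(xy,along):
    d=rot(p[2]).T@(np.asarray(xy)-H); return np.angle(np.exp(1j*(np.arctan2(-along,-.012)-np.arctan2(d[1],d[0]))))
def al(f): return A0-.085*(1-np.cos(f))-.06*np.sin(f)
def tcp(g,f):
    xy=H+rot(p[2]-g)@[-.012,-al(f)]
    return [*xy,.144+.085*np.sin(f)-.06*(1-np.cos(f)),np.degrees(p[2]-g)]
E
python3 - <<'E'
from path import *
g=gang([.4522,-.1599],A0);print(A0,g)
go(*[tcp(g,f) for f in (.03,.06,.09,.12,.15,.17)])
print()
go(*[tcp(x,.17) for x in np.linspace(g,.3,13)[1:]])
E
```

```text
0.18191318802827758 0.6438405150125381
[0.0041, 0.0013, -0.005, 0.0, 0.0, -0.0024]
[0.0079, 0.0013, -0.01, 0.0, 0.0, -0.0024]
[0.0119, 0.0013, -0.0148, 0.0, 0.0, -0.0024]
[0.016, 0.0013, -0.0195, 0.0, 0.0, -0.0024]
[0.0202, 0.0013, -0.0241, 0.0, 0.0, -0.0024]
[0.0231, 0.0012, -0.027, 0.0, 0.0, -0.0024]

[-0.0005, 0.0098, -0.0, 0.0, 0.0, -0.0136]
[-0.0008, 0.0196, -0.0, 0.0, 0.0, -0.0273]
[-0.0008, 0.0294, -0.0, 0.0, 0.0, -0.041]
[-0.0005, 0.0392, -0.0, 0.0, 0.0, -0.0547]
[0.0001, 0.049, -0.0, 0.0, 0.0, -0.0684]
[0.001, 0.0587, -0.0, 0.0, 0.0, -0.082]
[0.0021, 0.0685, -0.0, 0.0, 0.0, -0.0957]
[0.0035, 0.0782, -0.0, 0.0, 0.0, -0.1094]
[0.0052, 0.0878, -0.0, 0.0, 0.0, -0.1231]
[0.0072, 0.0974, -0.0, 0.0, 0.0, -0.1368]
[0.0094, 0.107, -0.0, 0.0, 0.0, -0.1505]
[0.0119, 0.1164, -0.0, 0.0, 0.0, -0.1641]
```

Request:
arm_command:
  commands: [1,0.0041,0.0013,-0.005,0,0,-0.0024,1,0.0079,0.0013,-0.01,0,0,-0.0024,1,0.0119,0.0013,-0.0148,0,0,-0.0024,1,0.016,0.0013,-0.0195,0,0,-0.0024,1,0.0202,0.0013,-0.0241,0,0,-0.0024,1,0.0231,0.0012,-0.027,0,0,-0.0024,1,0.0231,0.0012,-0.027,0,0,-0.0024]

```text
time_s: 3.82
position: [0.4587, -0.1506, 0.1583]
tool_rot: [[0.539, 0.843, 0.0], [0.843, -0.539, -0.001], [-0.001, 0.001, -1.0]]
ft_force: [-3.4, -4.3, 1.7]
grip_width: 0.0197
gripper_force: 34.3
```

Request:
arm_command:
  commands: [1,-0.0005,0.0098,0,0,0,-0.0136,1,-0.0008,0.0196,0,0,0,-0.0273,1,-0.0008,0.0294,0,0,0,-0.041,1,-0.0005,0.0392,0,0,0,-0.0547,1,0.0001,0.049,0,0,0,-0.0684,1,0.001,0.0587,0,0,0,-0.082,1,0.0021,0.0685,0,0,0,-0.0957,1,0.0035,0.0782,0,0,0,-0.1094,1,0.0052,0.0878,0,0,0,-0.1231,1,0.0072,0.0974,0,0,0,-0.1368,1,0.0094,0.107,0,0,0,-0.1505,1,0.0119,0.1164,0,0,0,-0.1641]

```text
time_s: 4.82
position: [0.5106, -0.1777, 0.1581]
tool_rot: [[0.222, 0.975, -0.001], [0.975, -0.222, -0.002], [-0.002, -0.0, -1.0]]
ft_force: [-4.6, -7.5, 4.0]
grip_width: 0.0198
gripper_force: 34.5
```

```bash
python3 - <<'E'
from h import *
from path import *
grab('scene','s1.png');im,K,o,R=grab('wrist','w1.png')
s=env.observe();f=s['ft_force'];Rt=s['tool_rot'];print('tool f',Rt.T@f,gang(s['position'][:2],al(.17)))
a=cv2.imread('pics/s1.png')[140:260,190:350];b=cv2.imread('pics/w1.png')
cv2.imwrite('pics/c1.png',np.hstack([cv2.resize(a,(400,300),interpolation=3),cv2.resize(b,(400,300))]))
go(*[tcp(x,.17) for x in np.linspace(.3,.12,9)[1:]])
E
```

```text
tool f [-7.6894 -1.6152 -3.4448] 0.2945867751280338
[-0.0005, 0.0077, -0.0, 0.0, 0.0, -0.0108]
[-0.0007, 0.0154, -0.0, 0.0, 0.0, -0.0215]
[-0.0008, 0.0231, -0.0, 0.0, 0.0, -0.0323]
[-0.0008, 0.0308, -0.0, 0.0, 0.0, -0.043]
[-0.0005, 0.0385, -0.0, 0.0, 0.0, -0.0537]
[-0.0001, 0.0461, -0.0, 0.0, 0.0, -0.0645]
[0.0005, 0.0538, -0.0, 0.0, 0.0, -0.0752]
[0.0012, 0.0615, -0.0, 0.0, 0.0, -0.086]
```

View pics/c1.png

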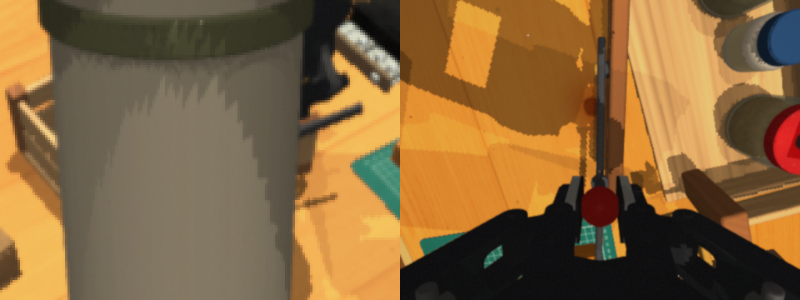

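The wrist view shows the knob held between the pads, with the bar lifted and the gate following. There is about 7 N towards the hinge, so I'm easing the path outward by 1.5 mm.

```bash
sed -i 's/^r0=.*/&; A0+=.0015/' path.py; python3 - <<'E'
from path import *
import path,json
A=path.A0; path.A0=A-.0015; json.dump(tcp(.3,.17),open('cmd.json','w')); path.A0=A
print(np.array(load()))
go(*[tcp(x,.17) for x in np.linspace(.3,.12,10)[1:]])
E
```

```text
[  0.5105  -0.1767   0.1575 -12.9181]
[-0.0034, 0.0069, -0.0, 0.0, 0.0, -0.0095]
[-0.0037, 0.0138, -0.0, 0.0, 0.0, -0.0191]
[-0.0038, 0.0207, -0.0, 0.0, 0.0, -0.0286]
[-0.0038, 0.0276, -0.0, 0.0, 0.0, -0.0382]
[-0.0037, 0.0345, -0.0, 0.0, 0.0, -0.0477]
[-0.0034, 0.0414, -0.0, 0.0, 0.0, -0.0573]
[-0.003, 0.0482, -0.0, 0.0, 0.0, -0.0668]
[-0.0024, 0.0551, -0.0, 0.0, 0.0, -0.0764]
[-0.0017, 0.062, -0.0, 0.0, 0.0, -0.0859]
```

Request:
arm_command:
  commands: [1,-0.0034,0.0069,0,0,0,-0.0095,1,-0.0037,0.0138,0,0,0,-0.0191,1,-0.0038,0.0207,0,0,0,-0.0286,1,-0.0038,0.0276,0,0,0,-0.0382,1,-0.0037,0.0345,0,0,0,-0.0477,1,-0.0034,0.0414,0,0,0,-0.0573,1,-0.003,0.0482,0,0,0,-0.0668,1,-0.0024,0.0551,0,0,0,-0.0764,1,-0.0017,0.062,0,0,0,-0.0859,1,-0.0017,0.062,0,0,0,-0.0859]

```text
time_s: 5.75
position: [0.5412, -0.185, 0.1577]
tool_rot: [[0.044, 0.999, -0.0], [0.999, -0.044, -0.001], [-0.001, -0.0, -1.0]]
ft_force: [-2.2, -4.1, 0.8]
grip_width: 0.0197
gripper_force: 34.4
```

```bash
cat > st.py <<'E'
from h import *
from path import *
s=env.observe();f=s['ft_force'];Rt=s['tool_rot'];print('tool f',Rt.T@f,'g',gang(s['position'][:2],al(.17)),s['position'],s['time_s'])
E
python3 - <<'E'
from st import *
go(*[tcp(x,.17) for x in np.linspace(.12,.08,6)[1:]])
E
```

```text
tool f [-4.2433 -2.0544 -0.7802] g 0.11590471814446013 [ 0.5412 -0.185   0.1577] 5.75
[-0.0002, 0.0027, -0.0, 0.0, 0.0, -0.0039]
[-0.0004, 0.0055, -0.0, 0.0, 0.0, -0.0077]
[-0.0005, 0.0082, -0.0, 0.0, 0.0, -0.0115]
[-0.0006, 0.011, -0.0, 0.0, 0.0, -0.0153]
[-0.0007, 0.0138, -0.0, 0.0, 0.0, -0.0191]
```

Request:
arm_command:
  commands: [1,-0.0002,0.0027,0,0,0,-0.0039,1,-0.0004,0.0055,0,0,0,-0.0077,1,-0.0005,0.0082,0,0,0,-0.0115,1,-0.0006,0.011,0,0,0,-0.0153,1,-0.0007,0.0138,0,0,0,-0.0191]

```text
time_s: 6.17
position: [0.5476, -0.1856, 0.1577]
tool_rot: [[0.005, 1.0, -0.001], [1.0, -0.005, -0.001], [-0.001, -0.001, -1.0]]
ft_force: [-5.3, -4.7, 1.4]
grip_width: 0.0197
gripper_force: 34.5
```

```bash
python3 - <<'E'
from st import *
im,K,o,R=grab('wrist','w2.png')
cv2.imwrite('pics/w2c.png',cv2.resize(im[100:384,150:512,::-1],None,fx=2,fy=2,interpolation=3))
go(*[tcp(x,.17) for x in np.linspace(.08,.06,4)[1:]])
E
```

```text
tool f [-4.6867 -5.255  -1.4347] g 0.07893372068543858 [ 0.5476 -0.1856  0.1577] 6.1667
[-0.0002, 0.0023, -0.0, 0.0, 0.0, -0.0032]
[-0.0003, 0.0045, -0.0, 0.0, 0.0, -0.0064]
[-0.0004, 0.0068, -0.0, 0.0, 0.0, -0.0096]
```

View pics/w2c.png

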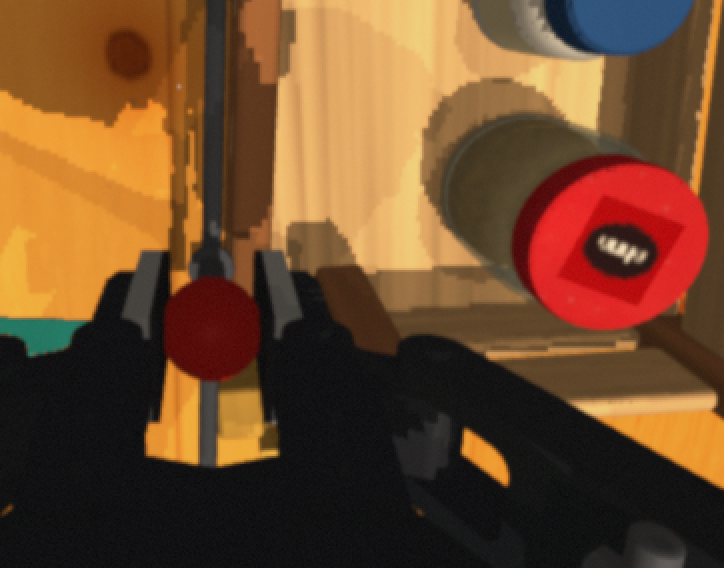

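The view shows the bar just in front of the brass striker (crop 240,400), with the knob at crop (212,328) and the stem foot near (212,265). I'll check the lift angle from the stem foot.

```bash
python3 - <<'E'
from st import *
im,K,o,R=grab('wrist','w3.png')
P=s['position'];u=rot(p[2]-.079)@[0,-1]
for dz in(-.003,0,.003):
  k=P+[0,0,dz]
  for f in(0,.05,.1,.15,.2,.25):
    foot=k+np.r_[u*.053*np.sin(f),-.053*np.cos(f)]
    piv=k+np.r_[u*(.06*np.sin(f)-.085*np.cos(f)),-.06*np.cos(f)-.085*np.sin(f)]
    q=[(np.array(proj(K,o,R,x))-[150,100])*2 for x in(k,foot,piv)];print(dz,f,*q)
E
```

```text
tool f [-5.4025 -3.5798 -1.8192] g 0.07782653419039365 [ 0.5478 -0.1856  0.1577] 6.2167
-0.003 0 [208.6285 323.5368] [209.5249 237.5258] [209.2273 -64.0606]
-0.003 0.05 [208.6285 323.5368] [209.5353 245.9553] [209.3039 -50.795 ]
-0.003 0.1 [208.6285 323.5368] [209.5439 254.4763] [209.3752 -37.5114]
-0.003 0.15 [208.6285 323.5368] [209.5509 263.0842] [209.4417 -24.2206]
-0.003 0.2 [208.6285 323.5368] [209.5562 271.7747] [209.5036 -10.9305]
-0.003 0.25 [208.6285 323.5368] [209.5598 280.5435] [209.5611   2.353 ]
0 0 [208.5576 330.3345] [209.4872 241.1417] [209.1812 -65.1937]
0 0.05 [208.5576 330.3345] [209.4979 249.6888] [209.2603 -51.6801]
0 0.1 [208.5576 330.3345] [209.5068 258.3308] [209.334  -38.1618]
0 0.15 [208.5576 330.3345] [209.5139 267.063 ] [209.4025 -24.6482]
0 0.2 [208.5576 330.3345] [209.5193 275.8815] [209.4662 -11.1464]
0 0.25 [208.5576 330.3345] [209.523  284.7822] [209.5254   2.339 ]
0.003 0 [208.4837 337.427 ] [209.4484 244.8709] [209.1336 -66.3655]
0.003 0.05 [208.4837 337.427 ] [209.4593 253.5391] [209.2153 -52.5946]
0.003 0.1 [208.4837 337.427 ] [209.4684 262.3054] [209.2913 -38.8331]
0.003 0.15 [208.4837 337.427 ] [209.4758 271.1656] [209.362  -25.0894]
0.003 0.2 [208.4837 337.427 ] [209.4813 280.1159] [209.4277 -11.369 ]
0.003 0.25 [208.4837 337.427 ] [209.485  289.1524] [209.4887   2.3245]
```

```bash
python3 - <<'E'
from path import *
import path,json
json.dump(tcp(.08,.17),open('cmd.json','w')); path.A0+=.001
go(*[tcp(x,.2) for x in (.08,.075,.07,.065,.06)])
E
sed -i 's/+=.0015/+=.0025/' path.py
```

```text
[0.0025, -0.0, -0.0044, 0.0, 0.0, -0.0]
[0.0024, 0.0017, -0.0044, 0.0, 0.0, -0.0024]
[0.0023, 0.0034, -0.0044, 0.0, 0.0, -0.0048]
[0.0022, 0.0051, -0.0044, 0.0, 0.0, -0.0072]
[0.0021, 0.0068, -0.0044, 0.0, 0.0, -0.0095]
```

Request:
arm_command:
  commands: [1,0.0025,0,-0.0044,0,0,0,1,0.0024,0.0017,-0.0044,0,0,-0.0024,1,0.0023,0.0034,-0.0044,0,0,-0.0048,1,0.0022,0.0051,-0.0044,0,0,-0.0072,1,0.0021,0.0068,-0.0044,0,0,-0.0095,1,0.0021,0.0068,-0.0044,0,0,-0.0095]

```text
time_s: 6.77
position: [0.5511, -0.1839, 0.1597]
tool_rot: [[-0.015, 1.0, -0.001], [1.0, 0.015, 0.0], [0.0, -0.001, -1.0]]
ft_force: [-3.0, -1.7, -1.4]
grip_width: 0.0197
gripper_force: 34.3
```

```bash
sed -i 's/al(.17)/al(.2)/' st.py; python3 - <<'E'
from st import *
go(*[tcp(x,.2) for x in (.054,.048,.042,.036,.03)])
E
```

```text
tool f [-1.6271 -3.0454  1.4138] g 0.05869590664914504 [ 0.5511 -0.1839  0.1597] 6.7667
[-0.0002, 0.0021, 0.0, 0.0, 0.0, -0.0029]
[-0.0003, 0.0041, 0.0, 0.0, 0.0, -0.0058]
[-0.0004, 0.0062, 0.0, 0.0, 0.0, -0.0086]
[-0.0005, 0.0082, 0.0, 0.0, 0.0, -0.0115]
[-0.0006, 0.0103, 0.0, 0.0, 0.0, -0.0144]
```

Request:
arm_command:
  commands: [1,-0.0002,0.0021,0,0,0,-0.0029,1,-0.0003,0.0041,0,0,0,-0.0058]

```text
time_s: 6.93
position: [0.5531, -0.184, 0.1598]
tool_rot: [[-0.027, 1.0, -0.001], [1.0, 0.027, 0.0], [0.001, -0.001, -1.0]]
ft_force: [-4.0, -1.0, -2.5]
grip_width: 0.0197
gripper_force: 34.3
```

Request:
arm_command:
  commands: [1,-0.0002,0.0021,0,0,0,-0.0029,1,-0.0003,0.0041,0,0,0,-0.0058]

```text
time_s: 7.1
position: [0.5552, -0.1841, 0.1598]
tool_rot: [[-0.039, 0.999, -0.001], [0.999, 0.039, 0.0], [0.0, -0.0, -1.0]]
ft_force: [-4.1, -1.3, -2.0]
grip_width: 0.0196
gripper_force: 34.3
```

Request:
arm_command:
  commands: [1,-0.0002,0.0021,0,0,0,-0.0029,1,-0.0003,0.0041,0,0,0,-0.0058]

```text
time_s: 7.27
position: [0.5573, -0.1842, 0.1599]
tool_rot: [[-0.051, 0.999, -0.0], [0.999, 0.051, 0.0], [0.0, -0.0, -1.0]]
ft_force: [-3.6, -0.4, -2.9]
grip_width: 0.0194
gripper_force: 34.2
```

Request:
arm_command:
  commands: [1,-0.0002,0.0021,0,0,0,-0.0029,1,-0.0003,0.0041,0,0,0,-0.0058]

```text
time_s: 7.43
position: [0.5593, -0.1843, 0.1599]
tool_rot: [[-0.064, 0.998, -0.0], [0.998, 0.064, 0.0], [0.0, -0.0, -1.0]]
ft_force: [-3.4, -0.1, -4.4]
grip_width: 0.0194
gripper_force: 34.2
```

Request:
arm_command:
  commands: [1,-0.0002,0.0021,0,0,0,-0.0029,1,-0.0003,0.0041,0,0,0,-0.0058]

```text
time_s: 7.6
position: [0.5614, -0.1843, 0.1599]
tool_rot: [[-0.076, 0.997, -0.0], [0.997, 0.076, 0.0], [0.0, -0.0, -1.0]]
ft_force: [-4.4, 0.7, -4.1]
grip_width: 0.0198
gripper_force: 34.3
```

Request:
arm_command:
  commands: [1,-0.0002,0.0021,0,0,0,-0.0029,1,-0.0003,0.0041,0,0,0,-0.0058]

```text
time_s: 7.77
position: [0.5635, -0.1843, 0.1599]
tool_rot: [[-0.088, 0.996, -0.0], [0.996, 0.088, 0.0], [0.0, -0.0, -1.0]]
ft_force: [-3.6, 0.1, -4.6]
grip_width: 0.0194
gripper_force: 34.3
```

Request:
arm_command:
  commands: [1,-0.0002,0.0021,0,0,0,-0.0029,1,-0.0003,0.0041,0,0,0,-0.0058]

```text
time_s: 7.93
position: [0.5646, -0.1843, 0.1599]
tool_rot: [[-0.1, 0.995, -0.003], [0.995, 0.1, 0.0], [0.001, -0.003, -1.0]]
ft_force: [-13.0, -0.6, -0.1]
grip_width: 0.0198
gripper_force: 34.8
```

Request:
arm_command:
  commands: [1,0,-0.0015,0,0,0,0,1,0,-0.0028,0,0,0,0,1,0,-0.0028,0,0,0,0]

```text
time_s: 8.18
position: [0.5642, -0.1842, 0.1599]
tool_rot: [[-0.1, 0.995, 0.0], [0.995, 0.1, 0.001], [0.001, 0.0, -1.0]]
ft_force: [-2.3, 1.6, -5.3]
grip_width: 0.0195
gripper_force: 34.3
```

```bash
python3 - <<'E'
from st import *
for f in (.18,.16,.14,.12,.1,.08,.06,.04,.02,0): 
    print(f,round(-(al(f)-al(.2))/.5,4), round(-(tcp(0,f)[2]-tcp(0,.2)[2])/.5,4))
E
```

```text
tool f [ 1.8478 -2.1379  5.3371] g -0.01775548787231318 [ 0.5642 -0.1842  0.1599] 8.1833
0.18 -0.003 0.0029
0.16 -0.0059 0.0058
0.14 -0.0088 0.0088
0.12 -0.0116 0.0119
0.1 -0.0144 0.015
0.08 -0.0171 0.0182
0.06 -0.0197 0.0214
0.04 -0.0223 0.0247
0.02 -0.0248 0.028
0 -0.0272 0.0314
```

Request:
arm_command:
  commands: [1,-0.003,-0.0008,0.0029,0,0,0,1,-0.0059,-0.0008,0.0058,0,0,0,1,-0.0088,-0.0008,0.0088,0,0,0,1,-0.0116,-0.0008,0.0119,0,0,0,1,-0.0144,-0.0008,0.015,0,0,0,1,-0.0171,-0.0008,0.0182,0,0,0,1,-0.0171,-0.0008,0.0182,0,0,0]

```text
time_s: 8.77
position: [0.5644, -0.1929, 0.1503]
tool_rot: [[-0.099, 0.995, -0.001], [0.995, 0.099, 0.001], [0.001, -0.001, -1.0]]
ft_force: [-3.2, 5.5, -6.4]
grip_width: 0.0197
gripper_force: 34.4
```

Request:
arm_command:
  commands: [1,-0.002,0,0.0032,0,0,0,1,-0.0044,0,0.0065,0,0,0,1,-0.0067,0,0.0098,0,0,0,1,-0.009,0,0.0132,0,0,0,1,-0.009,0,0.0132,0,0,0]

```text
time_s: 9.18
position: [0.5652, -0.1967, 0.1453]
tool_rot: [[-0.099, 0.995, 0.001], [0.995, 0.099, 0.002], [0.002, 0.001, -1.0]]
ft_force: [-4.1, 9.2, 2.0]
grip_width: 0.0199
gripper_force: 35.0
```

```bash
python3 - <<'E'
from st import *
im,K,o,R=grab('wrist','w4.png')
cv2.imwrite('pics/w4c.png',cv2.resize(im[100:384,150:512,::-1],None,fx=2,fy=2,interpolation=3))
E
```

```text
tool f [ 9.5304 -3.1332 -2.0271] g -0.02192650377702221 [ 0.5652 -0.1967  0.1453] 9.1833
```

View pics/w4c.png

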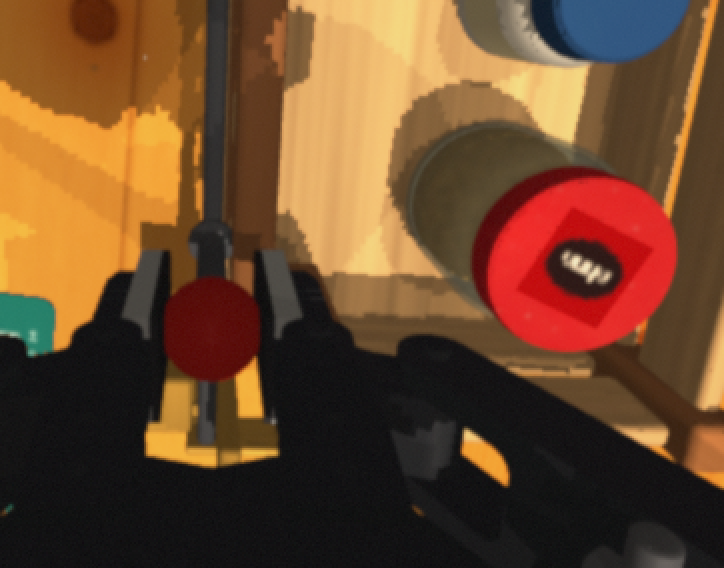

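The view shows the bar level, with its stem foot at (212,238) and brass on both sides of it, so it sits in the notch. I'll ease the pull, release and retreat upward.

Request:
arm_command:
  commands: [1,0.0016,0,0,0,0,0,1,0.0016,0,0,0,0,0,0.3,0.0016,0,0,0,0,0,0,0.0016,0,0,0,0,0,-0.3,0.0016,0,0,0,0,0,-0.5,0.0016,0,0,0,0,0,-0.5,0.0016,0,0,0,0,0,-0.5,0.0016,0,0,0,0,0,-0.5,0.0016,0,-0.03,0,0,0,-0.5,0.0016,0,-0.08,0,0,0,-0.5,0.0016,0,-0.14,0,0,0,-0.5,0.0016,0,-0.2,0,0,0]

```text
time_s: 10.23
position: [0.5647, -0.1967, 0.2453]
tool_rot: [[-0.099, 0.995, -0.001], [0.995, 0.099, 0.0], [0.0, -0.001, -1.0]]
ft_force: [0.7, -0.3, -0.6]
grip_width: 0.0639
gripper_force: 0.0
```

Request:
arm_command:
  commands: [-0.5,0,0,-0.04,0,0,0,-0.5,0,0,-0.04,0,0,0,-0.5,0,0,-0.04,0,0,0,-0.5,0,0,-0.04,0,0,0,-0.5,0,0,-0.04,0,0,0,-0.5,0,0,-0.04,0,0,0]

```text
time_s: 10.73
position: [0.5647, -0.1967, 0.2631]
tool_rot: [[-0.099, 0.995, -0.002], [0.995, 0.099, 0.001], [0.001, -0.002, -1.0]]
ft_force: [-0.9, -0.3, 0.1]
grip_width: 0.0642
gripper_force: 0.0
```

```bash
python3 - <<'E'
from st import *
im,K,o,R=grab('wrist','w5.png')
for g in(-.03,-.01,.01):
  k=np.r_[H+rot(p[2]-g)@[-.012,-.185],.145]; print(g,proj(K,o,R,k))
  print('tip',proj(K,o,R,np.r_[H+rot(p[2]-g)@[-.012,-.256],.092]))
cv2.imwrite('pics/w5c.png',cv2.resize(im[100:384,150:512,::-1],None,fx=2,fy=2,interpolation=3))
E
```

```text
tool f [-0.1751 -0.9419 -0.1196] g -0.019084481865139002 [ 0.5647 -0.1967  0.2631] 10.7333
-0.03 [258.7102 193.4437]
tip [258.5995 247.1363]
-0.01 [253.989  193.1293]
tip [253.4838 246.8936]
0.01 [249.2725 192.724 ]
tip [248.372  246.5568]
```

View pics/w5c.png

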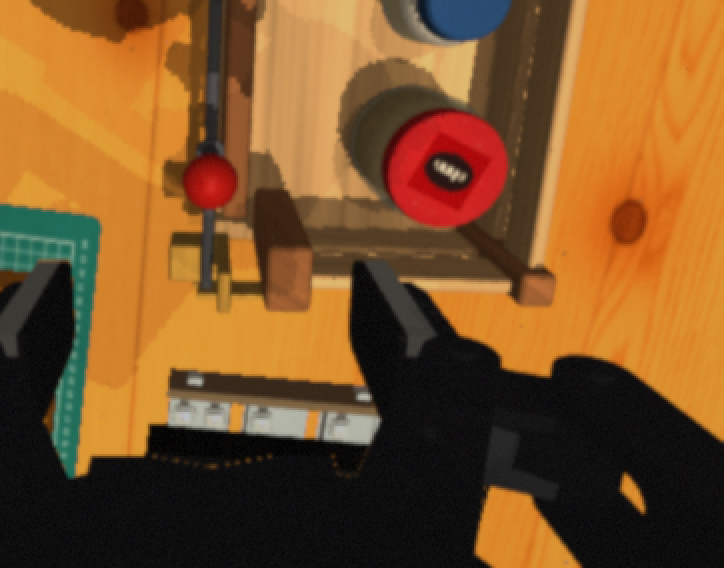

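The view shows the bar seated between the striker (195,257) and the back stop (223,280), with the gate held shut and its tip at about (206,290), where a level bar predicts it. I'm handing in.

```bash
python3 -c "
from rig import env
print(env.close_job())"
```

```text
the job is handed in; nothing more can be done
None
```

The gate is shut and latched: the last image before hand-in showed the bar level in the catch and holding with the gripper clear. The one measured contact with the back stop was about 13 N at the wrist, or roughly 7 N at the bar, and the hand-in returned no verdict.

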